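Slide the mould block home and clamp it with the T-handle screw

ROBOT

A 6-joint arm with a two-finger parallel gripper is mounted at the origin on the work surface; the furniture and walls round the work are solid. World frame = base frame: x ahead of the robot, y to its left, z up, the work surface at z = 0. Lengths are in m, angles in rad, forces in N, time in s.
With the tool pointing down it reaches from about 0.375 to 0.975 m from the base axis. Payload 3.8 kg.
Tool frame: the origin (TCP) lies midway between the tips of the shut fingers; the grasp point (between the pads) lies 19 mm behind it; z points along the fingers, y is the line along which they close (so a half turn about z gives the same grasp; the last joint's range is limited). The gripper opens to 85 mm and grips with 20 to 120 N. Pads are 22 mm wide; open, the fingers measure 114 mm over their backs; the gripper's body (76 mm by 85 mm) begins 54 mm behind the grasp point. The pads swing forward as they close: fully open they stand 13 mm farther back than shut.
Start: joints at [1.086, 0.264, 1.604, -0, 1.274, -0.037], TCP at [0.292, 0.608, 0.231] pointing down, gripper open.
Joint ranges: [-2.63, 2.63], [-0.94, 2.18], [0.31, 2.57], [-1.31, 4.45], [0, 2.66], [-2.55, 2.55]. Speed limits (rad/s): [2.57, 2.57, 3.14, 3.14, 3.14, 3.14].

INTERFACE

Orientations are given as a rotation vector (axis times angle).
In Python, from workcell import status, read_camera, workorder, masks_of gives the robot as it stands.
- The arm moves only by the tool drive_tool, never from a script. Its argument "rows" is a list of rows, each a list of 7 numbers: the turn, a rotation vector about the tool's x, y, z in degrees, then the shift along the tool's x, y, z in m, then the opening, from 0 (shut) to 1 (fully open). In form: [[ax, ay, az, tx, ty, tz, claw], ...]. A call has 1 to 8 rows; each row shifts and turns the commanded pose from where the row before left it, along the tool's axes as they then stand; what a row does not reach is not made up. A row lasts 1/12 s, in which the tool goes at most 41.7 mm and 7.16 degrees, less where a joint would pass 70% of its speed; a pose out of reach is approached as far as the arm can. A call is refused whole if a number of a shift passes 0.0417 or a number of a turn 7.16, either way. A call with a gripper value outside its range is refused whole. The fingers move at their own pace and stop on an object; "force" is the grip in N (left out, the last holds). Time passes only in rows, so rows that do not move let the fingers close. It gives the time, the measured TCP pose, the force, the opening and the grip force at its end, in the units of the state.
- status.read_state(): the state, without advancing time (a new reading comes with each control period).
- read_camera(name): name is "side" or "top" or "wrist"; returns a dict with "color" (420x560x3 uint8, red, green, blue), "intrinsics" (3x3 intrinsics, pixels), "world_from_camera" (4x4, takes a point from camera to world coordinates); the wrist camera has in their place "mount" (4x4, takes a point from camera to tool coordinates, whose origin is the TCP and whose axes are the flange's). Camera axes: x right, y up, looking along -z (the intrinsics and any distortion apply to the point x, -y, -z); pixel columns grow to the right and rows downward; lengths in m; the calibration is good to about 2 mm. The wrist camera is an equidistant fisheye: a pixel r from the principal point sees the ray r / f radians off the axis. A picture is of the moment at which its call begins: read the wrist's pose just before it. There is no depth.
- workorder.finish_job(): hands the job in; it is judged then, once.
Trained networks look in a picture, given as the dict that the camera call returned (one of the last four; its "shot" number tells which), for a name from the list of things; names that differ only in an ending like _2 or _b are one class to them, and where a whole thing is asked for, a point or a joint stands for the part that bears it (a point fixed in the world has none). Each returns a list of dicts, best first, with "score" (0 to 1); they miss things now and then, are a little off and sometimes report something else, mostly with a low value. They report only what shows in the picture. A call takes as long as a camera call.
- masks_of(picture, name): "mask" (420x560 bool, what is visible of it) and "bbox" ([left, top, right, bottom] in pixels, round what is visible of it).
The state is a dict: "time": time; "q": joint angles; "joint_vel": joint speeds; "joint_torque": joint torques, N m; "tool_pos": TCP position; "tcp_rot": TCP orientation; "wrist_force": force on the tool from outside, world axes, zero at the start; "torque": the same for the moment, N m; "width": opening from 0.0 (shut) to 1.0 (fully open); "grip_force": force on a finger pad.
Only numpy, scipy, OpenCV 4.12 (cv2) and the standard library are available. Lean on these libraries where they do the work, as an engineer would, in place of code of your own. Each camera call takes 0.05 s, during which the arm holds its last target. There are 200 camera calls.

TASK

Slide the aluminium mould block along its guide rails until its far end sits fully home against the end stop, pushing gently and not ramming it. Then hold the T-handle on top of the clamp and turn it clockwise (seen from above), until the rising resistance shows that the block is firmly clamped, with the handle nearly twice as stiff to turn as when it ran free; do not force it further. Let go, leaving the block home and clamped, and leave the things lying around undisturbed.

Things in the scene. Friction and masses are not known exactly. Their poses are not given: they have to be found in the camera images.
- fixture: Grey steel fixture fixed to the table: plate 94 (x) x 310 (y) x 16 mm, origin on the table below the screw axis, z up, y along the rails to the end stop (plate y -200 to +110 mm). Two dark guide rails, tops 22 mm above the table, y -190 to +25 mm, 43 mm apart; the block slides on the plate between them. A 30 mm column, 141 mm tall, stands at y +78 mm behind the stop.
- clamp_head: Grey clamp head fixed on the column, axes as the fixture's, its origin within 2 mm of the fixture's. Its arm and boss reach over the bed to the screw axis, 94 to 138 mm above the table. Under the boss a sprung steel foot of 28 mm diameter hangs about 1 to 5 mm above the block's top at the start, a different gap each time.
- handle_grip (a point): Middle of the T-handle's steel crossbar, on the screw axis, about 172 mm above the table; turns with the handle, x along the bar, z up. Bar 109 mm long over its ball ends, 12 mm thick, 14 mm high, on a 9 mm spindle; 27 mm free between bar and collar. It turns on the spot without rising or sinking; clockwise from above lowers the foot 2 mm per rad; up to 3.3 rad in all, so several grasps.
- screw_collar (a point): Top of the steel collar under the handle, on the screw axis, 138 mm above the table. Feel of the screw: free running friction 0.25 N m; past first bite the load adds about 0.4 N m per rad. Well clamped: load 0.2 N m (0.45 in all, turning). Load above 0.35 is over-tight. Self-locking. Read it while turning or creeping on: after a quick stop friction may drop or reverse in the hand, the load stays.
- mould_block: Aluminium block 40 (x) x 150 (y) x 30 mm (z), 0.3 to 0.7 kg, loose, lying between the guide rails on the bed; origin under its middle, axes as the fixture's: its y points along the rails to the end stop. Its top is 46 mm above the table, and there is 1.5 mm play to either rail. At the start its far end is 25 to 50 mm short of the end stop. Pushed on its near end face it slides freely.
- block_far_end (a point): Middle of the block's far end face (towards the end stop), 12 mm above its underside.
- block_near_end (a point): Middle of the block's near end face (to be pushed), 15 mm above its underside.
- end_stop: Dark steel end stop, part of the fixture, 60 x 14 mm, 24 mm high above the bed, across the rails' end, 25 mm beyond the screw axis.
- stop_face (a point): Middle of the end stop's face that the block is to meet, 12 mm above the bed; axes as the fixture's, y pointing into the stop.
- sanding_block: Bystander: brown cork sanding block 49 x 76 x 28 mm, origin under its middle.
- hex_key: Bystander: black hex key 36 x 110 x 7 mm, lying flat, origin under its middle.
- tape_roll: Bystander: small black roll of tape, 59 mm across, 19 mm high, lying flat, origin under its middle.

How it is judged:
By the outcome, as a careful person would: the job done as asked, in the order asked, and still so for the second after the job is handed in, with the robot touching nothing.
It also fails if it takes over 72 s, if anything falls off the work surface, if the arm or the gripper's body presses on something with over 40 N, if the wrist force passes 120 N, or if a joint passes its speed limit or range.

## Working session

There is one attempt and no reset: what is moved stays moved. The work goes in short steps, Python scripts to look and compute and a tool call to move; the robot and the scene stay as the last step left them, time stands still between calls to the robot, and variables do not carry over. Pictures are saved under pics/ and viewed, at most 10 in all, crops included, and the job is handed in when it is done.

Besides the shell and the picture viewer there is one more tool, called as name(argument=value, ...), one argument or row to a line, values as JSON. drive_tool: Moves the arm, as the interface text tells. Its arguments: {"type":"object","properties":{"rows":{"type":"array"},"force":{"type":"number"}},"required":["rows"]}

```bash
ls; mkdir -p pics; python3 - <<'E'
from workcell import status, read_camera, masks_of
import cv2, numpy as np
s=status.read_state(); print({k:np.round(v,3).tolist() for k,v in s.items()})
for n in ("top","side"):
    p=read_camera(n); cv2.imwrite(f"pics/{n}0.png",p["color"][:,:,::-1]); print(n,p["intrinsics"].tolist(),np.round(p["world_from_camera"],4).tolist())
    for t in ("fixture","clamp_head","handle_grip","mould_block","end_stop","sanding_block","hex_key","tape_roll"):
        m=masks_of(p,t)
        for d in m[:2]:
            ys,xs=np.nonzero(d["mask"]); print(t,round(d["score"],2),np.round(d["bbox"]).tolist(),len(xs), cv2.minAreaRect(np.c_[xs,ys].astype(np.float32)))
E
```

```text
pics
{'time': 0.0, 'q': [1.086, 0.265, 1.605, 0.0, 1.274, -0.037], 'joint_vel': [-0.001, -0.0, 0.002, -0.0, 0.0, 0.0], 'joint_torque': [0.001, -51.509, -36.732, 0.0, 0.013, 0.0], 'tool_pos': [0.292, 0.608, 0.23], 'tcp_rot': [-0.697, -3.063, 0.003], 'wrist_force': [-0.169, 0.123, 0.418], 'torque': [-0.016, -0.008, -0.004], 'grip_force': 0.0, 'width': 0.997}
top [[397.2161077891815, 0.0, 283.00370470508], [0.0, 397.2161077891815, 210.33046980820484], [0.0, 0.0, 1.0]] [[0.0158, 0.9845, -0.1745, 0.2785], [-0.9998, 0.0133, -0.0152, -0.0692], [-0.0127, 0.1747, 0.9845, 0.9797], [0.0, 0.0, 0.0, 1.0]]
fixture 0.79 [188.0, 178.0, 322.0, 232.0] 2708 ((253.33853149414062, 206.20770263671875), (38.450767517089844, 128.87208557128906), 82.87498474121094)
clamp_head 0.77 [185.0, 168.0, 245.0, 220.0] 1177 ((215.7417449951172, 201.92245483398438), (46.6452522277832, 56.7921142578125), 54.865806579589844)
clamp_head 0.31 [239.0, 187.0, 307.0, 212.0] 1150 ((273.9199523925781, 201.4399871826172), (19.516149520874023, 62.79108428955078), 81.8698959350586)
handle_grip 0.51 [221.0, 170.0, 236.0, 220.0] 308
[... 1492 characters left out ...]
4.60462951660156), (60.909000396728516, 18.494245529174805), 5.5275397300720215)
mould_block 0.16 [196.0, 163.0, 247.0, 221.0] 1090 ((222.0, 191.5), (55.0, 50.0), 90.0)
end_stop 0.48 [222.0, 210.0, 239.0, 231.0] 155 ((227.84999084472656, 220.4499969482422), (8.221921920776367, 21.819713592529297), 18.434947967529297)
end_stop 0.47 [195.0, 165.0, 250.0, 222.0] 1020 ((221.6443328857422, 195.83718872070312), (52.90901184082031, 50.25846481323242), 80.21759033203125)
hex_key 0.6 [128.0, 257.0, 176.0, 269.0] 143 ((152.17318725585938, 262.31036376953125), (8.627455711364746, 46.088775634765625), 87.39744567871094)
tape_roll 0.64 [391.0, 245.0, 414.0, 268.0] 376 ((401.0, 254.5), (21.0, 22.0), 90.0)
```

```bash
cat > h.py <<'E'
import numpy as np, cv2
from workcell import status, read_camera, masks_of
from scipy.spatial.transform import Rotation as R
def ray(p,uv):
    K=p["intrinsics"];T=p["world_from_camera"];K=np.array(K);T=np.array(T)
    d=np.array([(uv[0]-K[0,2])/K[0,0],-(uv[1]-K[1,2])/K[1,1],-1]);return T[:3,3],T[:3,:3]@d
def atz(p,uv,z):
    o,d=ray(p,uv);return o+d*(z-o[2])/d[2]
def proj(p,X):
    K=np.array(p["intrinsics"]);T=np.array(p["world_from_camera"])
    c=T[:3,:3].T@(np.asarray(X)-T[:3,3]);return np.array([K[0,0]*c[0]/-c[2]+K[0,2],-K[1,1]*c[1]/-c[2]+K[1,2]])
E
python3 - <<'E'
from h import *
im=[]
for n,(x0,y0,x1,y1) in (("top",(130,150,420,300)),("side",(120,150,420,300))):
    c=cv2.imread(f"pics/{n}0.png")[y0:y1,x0:x1]; im.append(cv2.resize(c,(800,300),interpolation=cv2.INTER_CUBIC))
cv2.imwrite("pics/a.png",np.vstack(im))
p=read_camera("top")
hz=[("handle_grip",.172),("mould_block",.046),("sanding_block",.028),("hex_key",.007),("tape_roll",.019)]
for n,z in hz:
  for cam in("top","side"):
    p=read_camera(cam);m=masks_of(p,n)
    if m:
        ys,xs=np.nonzero(m[0]["mask"]);r=cv2.minAreaRect(np.c_[xs,ys].astype(np.float32))
        print(n,cam,np.round(atz(p,r[0],z),4),[np.round(atz(p,b,z)[:2],3).tolist() for b in cv2.boxPoints(r)])
E
```

```text
handle_grip top [0.4546 0.0592 0.172 ] [[0.507, 0.077], [0.51, 0.061], [0.403, 0.042], [0.401, 0.057]]
handle_grip side [ 0.3346 -0.0683  0.172 ] [[0.298, -0.011], [0.354, 0.003], [0.372, -0.127], [0.316, -0.136]]
mould_block top [ 0.4658 -0.0319  0.046 ] [[0.478, 0.044], [0.498, -0.102], [0.453, -0.108], [0.434, 0.038]]
mould_block side [ 0.456  -0.0333  0.046 ] [[0.414, 0.034], [0.477, 0.051], [0.499, -0.103], [0.436, -0.113]]
sanding_block top [ 0.2972 -0.2381  0.028 ] [[0.279, -0.197], [0.326, -0.205], [0.315, -0.28], [0.269, -0.271]]
sanding_block side [ 0.2856 -0.2393  0.028 ] [[0.26, -0.199], [0.323, -0.203], [0.312, -0.28], [0.25, -0.274]]
hex_key top [0.2875 0.2258 0.007 ] [[0.283, 0.284], [0.321, 0.179], [0.292, 0.167], [0.254, 0.272]]
hex_key side [0.2855 0.2258 0.007 ] [[0.279, 0.28], [0.314, 0.183], [0.292, 0.172], [0.258, 0.268]]
tape_roll top [ 0.476  -0.3427  0.019 ] [[0.503, -0.315], [0.504, -0.372], [0.449, -0.37], [0.448, -0.314]]
tape_roll side [ 0.4689 -0.3433  0.019 ] [[0.496, -0.314], [0.511, -0.366], [0.443, -0.372], [0.428, -0.322]]
```

View pics/a.png

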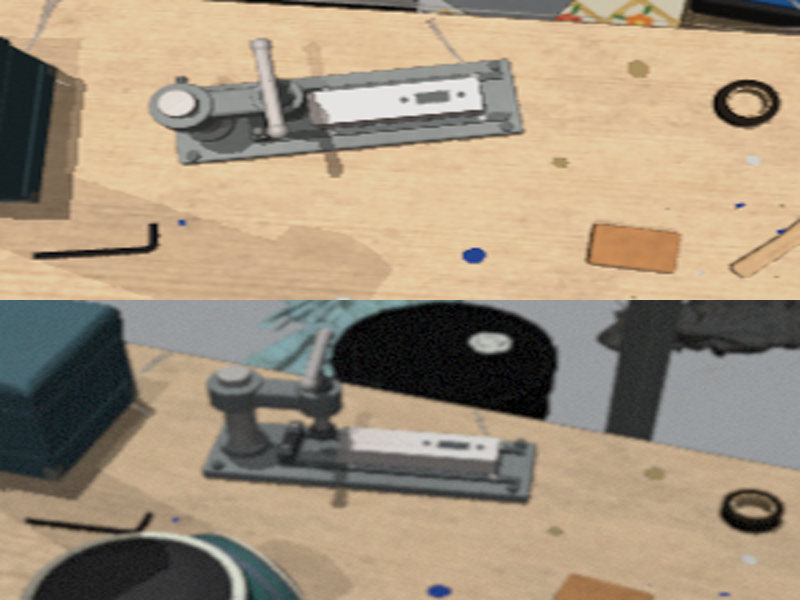

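The crop shows the fixture with its rails along world +y, yawed about 8°. The block lies clear of the stop, the bar runs roughly across the rails, and a dark box stands to the left. I'll check the whole view for obstacles.

```bash
python3 - <<'E'
from h import *
cv2.imwrite("pics/b.png",np.hstack([cv2.resize(cv2.imread(f"pics/{n}0.png"),(400,300),interpolation=cv2.INTER_AREA) for n in("top","side")]))
p=read_camera("top")
for uv in [(130,165),(150,170),(145,222),(130,225)]:
    print(uv,[np.round(atz(p,uv,z)[:2],3).tolist() for z in(0,.1,.2)])
# bar ends, plate corners
f=lambda u,v:(130+u*290/800,150+v*150/300)
for n,u,v,z in [("bar",262,45,.172),("bar",275,130,.172),("pl",180,160,.016),("pl",522,130,.016),("pl",510,60,.016),("bl",483,77,.046),("bl",484,108,.046),("bl",312,92,.046),("bl",325,122,.046)]:
    print(n,np.round(atz(p,f(u,v),z),4))
E
```

```text
(130, 165) [[0.565, 0.341], [0.536, 0.299], [0.507, 0.257]]
(150, 170) [[0.553, 0.288], [0.525, 0.252], [0.497, 0.215]]
(145, 222) [[0.418, 0.291], [0.404, 0.254], [0.389, 0.217]]
(130, 225) [[0.41, 0.328], [0.396, 0.288], [0.383, 0.247]]
bar [0.5009 0.0667 0.172 ]
bar [0.4104 0.0532 0.172 ]
pl [0.3975 0.1599 0.016 ]
pl [ 0.4389 -0.1434  0.016 ]
pl [ 0.5273 -0.1326  0.016 ]
bl [ 0.4982 -0.1071  0.046 ]
bl [ 0.4602 -0.1082  0.046 ]
bl [0.4778 0.0418 0.046 ]
bl [0.4413 0.0293 0.046 ]
```

View pics/b.png

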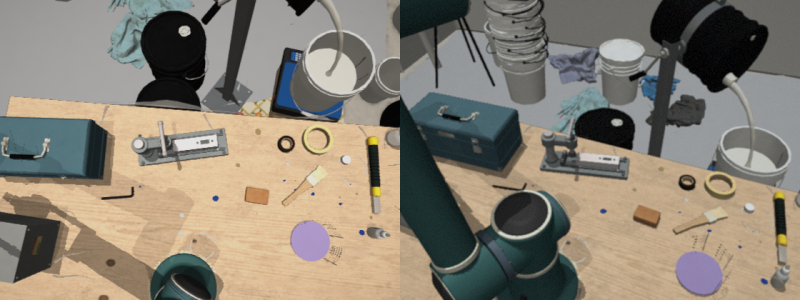

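The overview shows the toolbox left of the fixture, around x 0.39 to 0.55 and y above 0.25, so I'll lift first and pass in front of it. The fixture yaw is about 8° and the screw axis is near (0.456, 0.059).

drive_tool(
  rows=[
    [0,0,-6.73,0,0,-0.02,0],
    [0,0,-6.73,0,0,-0.02,0],
    [0,0,-6.73,0,0,-0.02,0],
    [0,0,-6.73,0,0,-0.02,0],
    [0,0,-6.73,0,0,-0.02,0],
  ],
  force=60,
)

```text
time: 2.42
tool_pos: [0.2922, 0.6083, 0.3322]
tcp_rot: [0.228, -3.133, 0.0]
wrist_force: [0.7, 0.4, -0.3]
width: 0.3
grip_force: 0.0
```

drive_tool(
  rows=[
    [0,0,0,0.0042,-0.036,0,0],
    [0,0,0,0.0042,-0.036,0,0],
    [0,0,0,0.0042,-0.036,0,0],
    [0,0,0,0.0042,-0.036,0,0],
    [0,0,0,0.0042,-0.036,0,0],
    [0,0,0,0.0042,-0.036,0,0],
    [0,0,0,0.0042,-0.036,0,0],
    [0,0,0,0.0042,-0.036,0,0],
  ],
)

```text
time: 3.08
tool_pos: [0.2987, 0.3169, 0.3314]
tcp_rot: [-0.22, 3.133, 0.0]
wrist_force: [1.5, -1.1, 1.3]
width: -0.003
grip_force: 0.0
```

drive_tool(
  rows=[
    [0,0,0,0.0042,-0.036,0,0],
    [0,0,0,0.0042,-0.036,0,0],
    [0,0,0,-0.0106,-0.0357,0,0],
    [0,0,0,-0.0106,-0.0357,0,0],
    [0,0,0,-0.0106,-0.0357,0,0],
    [0,0,0,-0.0106,-0.0357,0,0],
    [0,0,0,-0.0106,-0.0357,0,0],
    [0,0,0,-0.0106,-0.0357,0,0],
  ],
)

```text
time: 3.75
tool_pos: [0.3938, 0.041, 0.3318]
tcp_rot: [-0.219, 3.132, 0.0]
wrist_force: [0.4, 0.7, -0.7]
width: -0.006
grip_force: 0.0
```

drive_tool(
  rows=[
    [0,0,0,-0.0106,-0.0357,0,0],
    [0,0,0,-0.0106,-0.0357,0,0],
    [0,0,0,-0.0106,-0.0357,0,0],
    [0,0,0,-0.0106,-0.0357,0,0],
    [0,0,0,-0.0106,-0.0357,0,0],
    [0,0,0,-0.0106,-0.0357,0,0],
    [0,0,0,0,0,0,0],
    [0,0,0,0,0,0,0],
  ],
)

```text
time: 4.42
tool_pos: [0.4864, -0.162, 0.3307]
tcp_rot: [0.214, -3.133, -0.001]
wrist_force: [0.1, 0.6, 0.1]
width: -0.0
grip_force: 0.0
```

```bash
cat >> h.py <<'E'
def wray(p,s,uv):
    K=np.array(p["intrinsics"]);M=np.array(p["mount"])
    v=np.array([uv[0]-K[0,2],uv[1]-K[1,2]]);r=np.hypot(*v);th=r/K[0,0]
    d=np.array([np.sin(th)*v[0]/max(r,1e-9),-np.sin(th)*v[1]/max(r,1e-9),-np.cos(th)])
    Rt=R.from_rotvec(s["tcp_rot"]).as_matrix()
    return Rt@M[:3,3]+s["tool_pos"],Rt@(M[:3,:3]@d)
def watz(p,s,uv,z):
    o,d=wray(p,s,uv);return o+d*(z-o[2])/d[2]
E
python3 - <<'E'
from h import *
s=status.read_state();p=read_camera("wrist");print(s["tool_pos"],s["tcp_rot"],s["q"],s["torque"])
print(p["intrinsics"],np.round(p["mount"],3).tolist())
cv2.imwrite("pics/w1.png",p["color"][:,:,::-1])
for n,z in (("mould_block",.046),("handle_grip",.172),("fixture",.016)):
  for d in masks_of(p,n)[:1]:
    ys,xs=np.nonzero(d["mask"]);P=np.array([watz(p,s,(x,y),z)[:2] for x,y in zip(xs,ys)])
    r=cv2.minAreaRect((P*1000).astype(np.float32));print(n,d["score"],d["bbox"],r,cv2.boxPoints(r).round().tolist())
E
```

```text
[ 0.48642038 -0.16200159  0.33072718] [ 2.13899096e-01 -3.13309492e+00 -1.08637027e-03] [-3.70159086e-01 -9.29031583e-02  1.80864286e+00  1.16447017e-04
  1.42723722e+00 -2.07730233e+00] [ 0.02713096  0.03111627 -0.02547712]
[[325.1922621    0.         280.43813278]
 [  0.         325.1922621  214.61363992]
 [  0.           0.           1.        ]] [[-0.0, 0.959, 0.285, 0.072], [1.0, 0.0, 0.001, 0.001], [0.001, 0.285, -0.959, -0.142], [0.0, 0.0, 0.0, 1.0]]
mould_block 0.58 [322.7, 159.0, 428.0, 195.0] ((466.7906494140625, -32.27717590332031), (44.85973358154297, 153.8549346923828), 8.126835823059082) [[434.0, 41.0], [455.0, -112.0], [500.0, -105.0], [478.0, 47.0]]
handle_grip 0.6 [467.0, 149.4, 494.9, 244.5] ((457.4914855957031, 51.880069732666016), (109.3161849975586, 36.04405212402344), 10.78780460357666) [[400.0, 59.0], [407.0, 24.0], [515.0, 44.0], [508.0, 80.0]]
fixture 0.66 [297.7, 141.5, 521.4, 202.6] ((453.9953918457031, 63.64192199707031), (95.00520324707031, 407.8775634765625), 8.327640533447266) [[377.0, 259.0], [437.0, -145.0], [531.0, -131.0], [471.0, 272.0]]
```

View pics/w1.png

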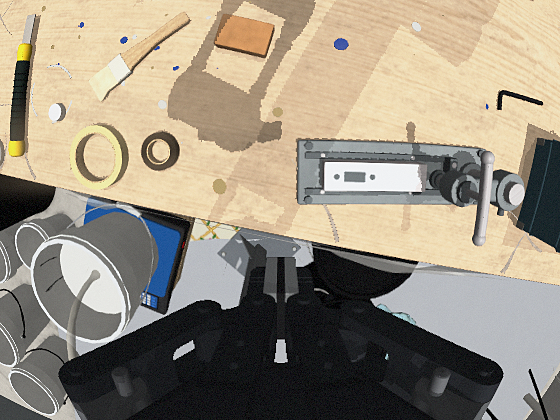

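The wrist view shows the block at columns 322–428 and rows 159–195, with the handle bar at about (483, 200). Both agree with the top camera. I'll descend behind the near end.

drive_tool(
  rows=[
    [0,0,0,0,0,0.038,0],
    [0,0,0,0,0,0.038,0],
    [0,0,0,0,0,0.038,0],
    [0,0,0,0,0,0.038,0],
    [0,0,0,0,0,0.038,0],
    [0,0,0,0,0,0.038,0],
    [0,0,0,0,0,0.038,0],
    [0,0,0,0,0,0.033,0],
  ],
)

```text
time: 5.28
tool_pos: [0.4855, -0.1588, 0.0307]
tcp_rot: [0.222, -3.134, -0.0]
wrist_force: [0.0, -0.5, -0.1]
width: 0.002
grip_force: 0.0
```

drive_tool(
  rows=[
    [0,0,0,0,0.008,0,0],
    [0,0,0,0,0.008,0,0],
    [0,0,0,0,0.008,0,0],
    [0,0,0,0,0.004,0,0],
    [0,0,0,0,0.003,0,0],
    [0,0,0,0,0.003,0,0],
    [0,0,0,0,0.003,0,0],
    [0,0,0,0,0.003,0,0],
  ],
)

```text
time: 5.95
tool_pos: [0.4814, -0.1208, 0.0333]
tcp_rot: [-0.219, 3.132, -0.001]
wrist_force: [-0.1, 0.0, 0.3]
width: -0.001
grip_force: 0.0
```

drive_tool(
  rows=[
    [0,0,0,0,0.003,0,0],
    [0,0,0,0,0.003,0,0],
    [0,0,0,0,0.003,0,0],
    [0,0,0,0,0.003,0,0],
    [0,0,0,0,0.003,0,0],
    [0,0,0,0,0.003,0,0],
  ],
)

```text
time: 6.45
tool_pos: [0.4789, -0.1035, 0.0327]
tcp_rot: [-0.219, 3.133, -0.002]
wrist_force: [0.3, -4.4, 2.3]
width: 0.005
grip_force: 2.6
```

drive_tool(
  rows=[
    [0,0,0,0,0.002,0,0],
    [0,0,0,0,0.002,0,0],
    [0,0,0,0,0.002,0,0],
    [0,0,0,0,0.002,0,0],
    [0,0,0,0,0.002,0,0],
  ],
)

```text
time: 6.87
tool_pos: [0.4775, -0.0936, 0.0327]
tcp_rot: [-0.219, 3.133, -0.002]
wrist_force: [-0.1, -4.1, 2.1]
width: -0.0
grip_force: 2.7
```

drive_tool(
  rows=[
    [0,0,0,0,0.0015,0,0],
    [0,0,0,0,0.0015,0,0],
    [0,0,0,0,0.0015,0,0],
    [0,0,0,0,0.0015,0,0],
    [0,0,0,0,0.001,0,0],
    [0,0,0,0,0.001,0,0],
  ],
)

```text
time: 7.37
tool_pos: [0.4763, -0.0857, 0.0327]
tcp_rot: [-0.219, 3.133, -0.002]
wrist_force: [0.5, -6.1, 2.3]
width: 0.002
grip_force: 2.7
```

drive_tool(
  rows=[
    [0,0,0,0,0.0008,0,0],
    [0,0,0,0,0.0008,0,0],
    [0,0,0,0,0.0008,0,0],
  ],
)

```text
time: 7.62
tool_pos: [0.476, -0.0833, 0.0327]
tcp_rot: [-0.219, 3.133, -0.002]
wrist_force: [1.5, -5.0, 1.3]
width: -0.002
grip_force: 2.7
```

drive_tool(
  rows=[
    [0,0,0,0,0.0008,0,0],
    [0,0,0,0,0.0008,0,0],
    [0,0,0,0,0.0008,0,0],
  ],
)

```text
time: 7.87
tool_pos: [0.4757, -0.081, 0.0327]
tcp_rot: [-0.219, 3.133, -0.002]
wrist_force: [0.2, -4.8, 2.0]
width: -0.003
grip_force: 2.7
```

drive_tool(
  rows=[
    [0,0,0,0,0.0007,0,0],
    [0,0,0,0,0.0007,0,0],
  ],
)

```text
time: 8.03
tool_pos: [0.4755, -0.0796, 0.0327]
tcp_rot: [-0.219, 3.133, -0.002]
wrist_force: [0.4, -6.1, 1.5]
width: -0.0
grip_force: 2.7
```

drive_tool(
  rows=[
    [0,0,0,0,0.0007,0,0],
    [0,0,0,0,0.0007,0,0],
  ],
)

```text
time: 8.2
tool_pos: [0.4753, -0.0782, 0.0327]
tcp_rot: [-0.219, 3.133, -0.002]
wrist_force: [0.7, -5.9, 2.4]
width: -0.002
grip_force: 2.7
```

drive_tool(
  rows=[
    [0,0,0,0,0.0007,0,0],
    [0,0,0,0,0.0007,0,0],
  ],
)

```text
time: 8.37
tool_pos: [0.4751, -0.0769, 0.0327]
tcp_rot: [-0.219, 3.133, -0.002]
wrist_force: [0.4, -6.4, 1.8]
width: -0.001
grip_force: 3.5
```

drive_tool(
  rows=[
    [0,0,0,0,0.0007,0,0],
    [0,0,0,0,0.0007,0,0],
  ],
)

```text
time: 8.53
tool_pos: [0.4752, -0.0767, 0.0328]
tcp_rot: [-0.221, 3.132, -0.006]
wrist_force: [1.1, -12.5, 0.4]
width: -0.001
grip_force: 6.3
```

drive_tool(
  rows=[
    [0,0,0,0,0.0007,0,0],
    [0,0,0,0,0.0007,0,0],
  ],
)

```text
time: 8.7
tool_pos: [0.4755, -0.0764, 0.0329]
tcp_rot: [-0.222, 3.131, -0.009]
wrist_force: [1.4, -17.8, -1.7]
width: 0.003
grip_force: 8.8
```

The block stalled with the force rising to 18 N, so it is home. I'll back off, rise and go over the handle.

drive_tool(
  rows=[
    [0,0,0,0,-0.003,0,0],
    [0,0,0,0,-0.01,0,0],
    [0,0,0,0,-0.02,0,0],
    [0,0,0,0,-0.02,-0.03,0],
    [0,0,0,0,0,-0.04,0],
    [0,0,0,0,0,-0.04,0],
    [0,0,0,0,0,-0.04,0],
    [0,0,0,0,0,-0.04,0],
  ],
)

```text
time: 9.37
tool_pos: [0.4804, -0.1255, 0.2233]
tcp_rot: [0.218, -3.132, -0.003]
wrist_force: [1.4, -0.9, 0.2]
width: 0.001
grip_force: 0.0
```

drive_tool(
  rows=[
    [0,0,0,0,0,-0.04,0.6],
    [0,0,0,0,0,-0.03,0.6],
    [0,0,0,0,0,0,0.6],
    [0,0,0,0,0,0,0.6],
  ],
)

```text
time: 9.7
tool_pos: [0.4825, -0.1261, 0.2946]
tcp_rot: [-0.219, 3.13, -0.001]
wrist_force: [0.1, -0.9, -0.4]
width: 0.568
grip_force: 0.0
```

```bash
python3 - <<'E'
from h import *
s=status.read_state();p=read_camera("wrist");print(s["tool_pos"],s["tcp_rot"],s["q"],s["torque"])
for n,z in (("mould_block",.046),("handle_grip",.172)):
  for d in masks_of(p,n)[:1]:
    ys,xs=np.nonzero(d["mask"]);P=np.array([watz(p,s,(x,y),z)[:2] for x,y in zip(xs,ys)])
    r=cv2.minAreaRect((P*1000).astype(np.float32));print(n,d["score"],d["bbox"],r,cv2.boxPoints(r).round().tolist())
x=p["color"][120:260,280:540];cv2.imwrite("pics/w2.png",cv2.resize(x,(780,420),interpolation=cv2.INTER_CUBIC)[:,:,::-1])
E
```

```text
[ 0.48249556 -0.12605472  0.29456411] [-2.18782638e-01  3.12984691e+00 -8.38447968e-04] [-3.06201551e-01 -1.11639630e-01  1.89054340e+00  1.03458562e-03
  1.35867145e+00 -2.01679067e+00] [-0.02334546  0.03419279 -0.02256316]
mould_block 0.82 [326.4, 161.5, 443.0, 198.1] ((461.6969299316406, 6.730865478515625), (44.566707611083984, 154.18666076660156), 8.580876350402832) [[428.0, 80.0], [451.0, -73.0], [495.0, -66.0], [472.0, 86.0]]
handle_grip 0.91 [454.4, 149.3, 487.8, 261.7] ((457.49395751953125, 52.43314743041992), (108.6636734008789, 34.098045349121094), 10.690024375915527) [[401.0, 59.0], [407.0, 26.0], [514.0, 46.0], [508.0, 79.0]]
```

View pics/w2.png

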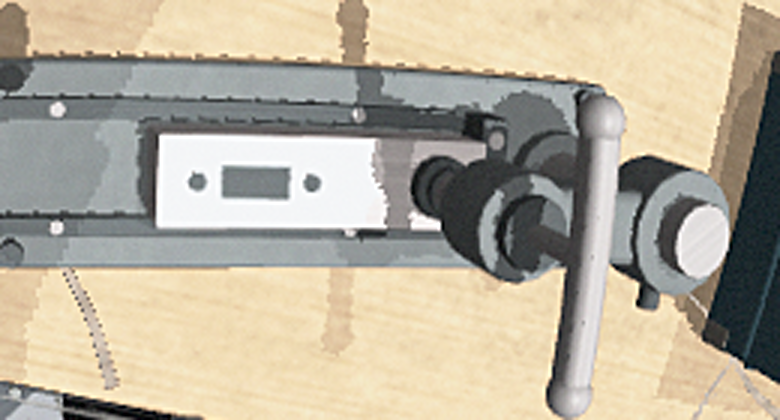

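The block's far end now meets the stop, at crop (487, 145). The bar's ball ends are at crop (602, 115) and (570, 400). Next I'll move over the handle and refine.

drive_tool(
  rows=[
    [0,0,0,0,0.0312,0,0.6],
    [0,0,0,0,0.0312,0,0.6],
    [0,0,0,0,0.0312,0,0.6],
    [0,0,0,0,0.0312,0,0.6],
    [0,0,0,0,0.0312,0,0.6],
    [0,0,0,0,0.0312,0,0.6],
    [0,0,0,0,0,0,0.6],
    [0,0,0,0,0,0,0.6],
  ],
)

```text
time: 10.52
tool_pos: [0.4539, 0.0607, 0.2899]
tcp_rot: [0.224, -3.129, 0.0]
wrist_force: [-0.1, -0.7, -0.3]
width: 0.602
grip_force: 0.0
```

```bash
python3 - <<'E'
from h import *
s=status.read_state();p=read_camera("wrist");print(s["tool_pos"],s["tcp_rot"],s["q"],s["torque"])
for n,z in (("handle_grip",.172),):
  for d in masks_of(p,n)[:1]:
    ys,xs=np.nonzero(d["mask"]);P=np.array([watz(p,s,(x,y),z)[:2] for x,y in zip(xs,ys)])
    r=cv2.minAreaRect((P*1000).astype(np.float32));print(n,d["score"],d["bbox"],r,cv2.boxPoints(r).round().tolist())
cv2.imwrite("pics/w3.png",p["color"][:,:,::-1])
E
```

```text
[0.45390694 0.06065397 0.28993859] [ 2.24414056e-01 -3.12919897e+00  3.77396179e-06] [ 7.84181342e-02 -1.86928710e-01  1.96383530e+00  2.78939258e-05
  1.36904293e+00 -1.63557097e+00] [ 0.02587503 -0.01272421  0.0057997 ]
handle_grip 0.64 [264.8, 145.4, 291.9, 274.1] ((456.0668640136719, 60.65692138671875), (109.17096710205078, 16.657604217529297), 10.321601867675781) [[401.0, 59.0], [404.0, 43.0], [511.0, 62.0], [508.0, 79.0]]
```

View pics/w3.png

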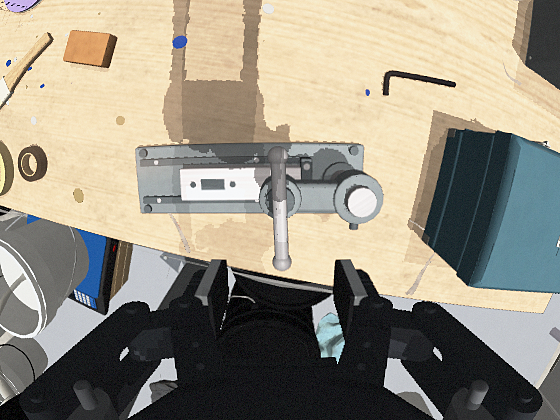

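Seen from above, the bar is centred at (0.456, 0.0607), yawed 10.3° and 109 mm long, which matches the stated length. I'll align and descend.

drive_tool(
  rows=[
    [0,0,-2.1,-0.002,0,0.02,0.6],
    [0,0,0,0,0,0.025,0.6],
    [0,0,0,0,0,0.025,0.6],
    [0,0,0,0,0,0.025,0.6],
    [0,0,0,0,0,0.025,0.6],
    [0,0,0,0,0,0.015,0.6],
    [0,0,0,0,0,0,0.6],
  ],
)

```text
time: 11.2
tool_pos: [0.4538, 0.0579, 0.1525]
tcp_rot: [0.272, -3.121, 0.0]
wrist_force: [0.2, -1.2, -0.8]
width: 0.596
grip_force: 0.0
```

drive_tool(
  rows=[
    [0,0,0,0,0,0,0.3],
    [0,0,0,0,0,0,0.2],
    [0,0,0,0,0,0,0.1],
    [0,0,0,0,0,0,0],
    [0,0,0,0,0,0,0],
    [0,0,0,0,0,0,0],
  ],
  force=80,
)

```text
time: 11.7
tool_pos: [0.4585, 0.0606, 0.1592]
tcp_rot: [-0.276, 3.126, 0.002]
wrist_force: [-1.7, 5.2, 4.6]
width: 0.119
grip_force: 79.5
```

```bash
python3 -c "
from h import *
s=status.read_state();print({k:np.round(s[k],3).tolist() for k in ('time','tool_pos','tcp_rot','wrist_force','torque','width','grip_force','q')})"
```

```text
{'time': 11.7, 'tool_pos': [0.459, 0.061, 0.159], 'tcp_rot': [-0.276, 3.126, 0.002], 'wrist_force': [-1.666, 5.185, 4.627], 'torque': [0.714, 0.259, 0.111], 'width': 0.119, 'grip_force': 79.457, 'q': [0.076, -0.088, 2.123, 0.002, 1.103, -1.671]}
```

drive_tool(
  rows=[
    [0,0,3,0,0,0,0],
    [0,0,3,0,0,0,0],
    [0,0,3,0,0,0,0],
    [0,0,3,0,0,0,0],
    [0,0,3,0,0,0,0],
    [0,0,3,0,0,0,0],
    [0,0,3,0,0,0,0],
    [0,0,3,0,0,0,0],
  ],
)

```text
time: 12.37
tool_pos: [0.4585, 0.0595, 0.1592]
tcp_rot: [0.382, 3.115, -0.001]
wrist_force: [-1.9, 0.8, 5.7]
width: 0.119
grip_force: 79.6
```

```bash
cat > st.py <<'E'
from h import *
s=status.read_state()
x,y,z=R.from_rotvec(s["tcp_rot"]).as_matrix().T
print("ty angle",round(np.degrees(np.arctan2(y[1],y[0])),1),{k:np.round(s[k],3).tolist() for k in ('time','tool_pos','wrist_force','torque','width','grip_force','q')})
E
python3 st.py
```

```text
ty angle 76.0 {'time': 12.367, 'tool_pos': [0.458, 0.059, 0.159], 'wrist_force': [-1.948, 0.84, 5.699], 'torque': [-0.046, 0.261, 0.257], 'width': 0.119, 'grip_force': 79.56, 'q': [0.076, -0.088, 2.123, -0.001, 1.103, -1.25]}
```

drive_tool(
  rows=[
    [0,0,3,0,0,0,0],
    [0,0,3,0,0,0,0],
    [0,0,3,0,0,0,0],
    [0,0,3,0,0,0,0],
    [0,0,3,0,0,0,0],
  ],
)

```text
time: 12.78
tool_pos: [0.4582, 0.0588, 0.1592]
tcp_rot: [0.785, 3.039, -0.003]
wrist_force: [-1.6, -2.7, 6.4]
width: 0.118
grip_force: 79.7
```

```bash
python3 st.py
```

```text
ty angle 61.0 {'time': 12.783, 'tool_pos': [0.458, 0.059, 0.159], 'wrist_force': [-1.629, -2.665, 6.39], 'torque': [-0.42, 0.47, 0.214], 'width': 0.118, 'grip_force': 79.706, 'q': [0.075, -0.088, 2.123, -0.003, 1.104, -0.988]}
```

drive_tool(
  rows=[
    [0,0,3,0,0,0,0],
    [0,0,3,0,0,0,0],
    [0,0,3,0,0,0,0],
    [0,0,3,0,0,0,0],
  ],
)

```text
time: 13.12
tool_pos: [0.4579, 0.0583, 0.1592]
tcp_rot: [1.098, 2.941, -0.004]
wrist_force: [-4.6, -4.8, 7.1]
width: 0.119
grip_force: 79.9
```

```bash
python3 st.py
```

```text
ty angle 49.0 {'time': 13.117, 'tool_pos': [0.458, 0.058, 0.159], 'wrist_force': [-4.612, -4.817, 7.091], 'torque': [-0.643, 0.618, 0.264], 'width': 0.119, 'grip_force': 79.866, 'q': [0.075, -0.088, 2.123, -0.004, 1.105, -0.779]}
```

drive_tool(
  rows=[
    [0,0,3,0,0,0,0],
    [0,0,3,0,0,0,0],
    [0,0,3,0,0,0,0],
    [0,0,3,0,0,0,0],
  ],
)

```text
time: 13.45
tool_pos: [0.4574, 0.0579, 0.1592]
tcp_rot: [1.4, 2.81, -0.006]
wrist_force: [-6.8, -5.2, 8.7]
width: 0.12
grip_force: 80.1
```

```bash
python3 st.py
```

```text
ty angle 37.1 {'time': 13.45, 'tool_pos': [0.457, 0.058, 0.159], 'wrist_force': [-6.824, -5.197, 8.746], 'torque': [-0.91, 0.855, 0.314], 'width': 0.12, 'grip_force': 80.063, 'q': [0.075, -0.088, 2.124, -0.005, 1.106, -0.57]}
```

drive_tool(
  rows=[
    [0,0,2.5,0,-0.001,-0.0005,0],
    [0,0,2.5,0,-0.001,-0.0005,0],
    [0,0,2.5,0,0,0,0],
    [0,0,2.5,0,0,0,0],
  ],
)

```text
time: 13.78
tool_pos: [0.457, 0.0576, 0.1592]
tcp_rot: [1.638, 2.676, -0.0]
wrist_force: [2.1, -1.4, -0.9]
width: 0.121
grip_force: 78.9
```

```bash
python3 st.py
```

```text
ty angle 27.1 {'time': 13.783, 'tool_pos': [0.457, 0.058, 0.159], 'wrist_force': [2.145, -1.382, -0.928], 'torque': [-0.317, -0.181, 0.346], 'width': 0.121, 'grip_force': 78.852, 'q': [0.073, -0.091, 2.126, -0.003, 1.104, -0.398]}
```

drive_tool(
  rows=[
    [0,0,2,0,0,0,0],
    [0,0,2,0,0,0,0],
    [0,0,2,0,0,0,0],
    [0,0,2,0,0,0,0],
  ],
)

```text
time: 14.12
tool_pos: [0.4566, 0.0574, 0.1592]
tcp_rot: [1.82, 2.556, -0.001]
wrist_force: [0.1, -3.0, 0.0]
width: 0.119
grip_force: 79.0
```

```bash
python3 st.py
```

```text
ty angle 19.1 {'time': 14.117, 'tool_pos': [0.457, 0.057, 0.159], 'wrist_force': [0.054, -3.029, 0.024], 'torque': [-0.39, 0.103, 0.348], 'width': 0.119, 'grip_force': 79.032, 'q': [0.073, -0.092, 2.127, -0.003, 1.105, -0.259]}
```

drive_tool(
  rows=[
    [0,0,1,0,0,0,0],
    [0,0,1,0,0,0,0],
  ],
)

```text
time: 14.28
tool_pos: [0.4565, 0.0574, 0.1592]
tcp_rot: [1.864, 2.525, -0.001]
wrist_force: [-0.8, -5.7, 2.8]
width: 0.118
grip_force: 79.4
```

```bash
python3 st.py
```

```text
ty angle 17.1 {'time': 14.283, 'tool_pos': [0.456, 0.057, 0.159], 'wrist_force': [-0.757, -5.683, 2.796], 'torque': [-0.87, 0.008, 0.404], 'width': 0.118, 'grip_force': 79.356, 'q': [0.073, -0.091, 2.127, -0.003, 1.105, -0.225]}
```

drive_tool(
  rows=[
    [0,0,1,0,0,0,0],
    [0,0,1,0,0,0,0],
  ],
)

```text
time: 14.45
tool_pos: [0.4564, 0.0574, 0.1592]
tcp_rot: [1.909, 2.492, -0.002]
wrist_force: [0.0, -5.8, 4.1]
width: 0.118
grip_force: 79.5
```

```bash
python3 st.py
```

```text
ty angle 15.1 {'time': 14.45, 'tool_pos': [0.456, 0.057, 0.159], 'wrist_force': [0.049, -5.776, 4.063], 'torque': [-0.994, 0.11, 0.419], 'width': 0.118, 'grip_force': 79.474, 'q': [0.073, -0.091, 2.127, -0.003, 1.105, -0.189]}
```

drive_tool(
  rows=[
    [0,0,1,0,0,0,0],
    [0,0,1,0,0,0,0],
  ],
)

```text
time: 14.62
tool_pos: [0.4563, 0.0574, 0.1592]
tcp_rot: [1.952, 2.458, -0.002]
wrist_force: [0.0, -6.1, 4.1]
width: 0.118
grip_force: 79.5
```

```bash
python3 st.py
```

```text
ty angle 13.1 {'time': 14.617, 'tool_pos': [0.456, 0.057, 0.159], 'wrist_force': [0.029, -6.115, 4.13], 'torque': [-0.917, 0.184, 0.36], 'width': 0.118, 'grip_force': 79.519, 'q': [0.073, -0.091, 2.127, -0.003, 1.105, -0.154]}
```

drive_tool(
  rows=[
    [0,0,1,0,0,0,0],
    [0,0,1,0,0,0,0],
  ],
)

```text
time: 14.78
tool_pos: [0.4562, 0.0573, 0.1592]
tcp_rot: [1.995, 2.424, -0.002]
wrist_force: [-0.9, -5.0, 4.6]
width: 0.118
grip_force: 79.6
```

```bash
python3 st.py
```

```text
ty angle 11.1 {'time': 14.783, 'tool_pos': [0.456, 0.057, 0.159], 'wrist_force': [-0.921, -4.951, 4.578], 'torque': [-0.934, 0.263, 0.437], 'width': 0.118, 'grip_force': 79.563, 'q': [0.073, -0.092, 2.127, -0.003, 1.106, -0.12]}
```

drive_tool(
  rows=[
    [0,0,1,0,0,0,0],
    [0,0,1,0,0,0,0],
  ],
)

```text
time: 14.95
tool_pos: [0.4561, 0.0573, 0.1592]
tcp_rot: [2.037, 2.389, -0.002]
wrist_force: [-0.8, -5.7, 5.3]
width: 0.117
grip_force: 79.6
```

```bash
python3 st.py
```

```text
ty angle 9.1 {'time': 14.95, 'tool_pos': [0.456, 0.057, 0.159], 'wrist_force': [-0.769, -5.747, 5.338], 'torque': [-0.946, 0.286, 0.449], 'width': 0.117, 'grip_force': 79.608, 'q': [0.073, -0.092, 2.127, -0.003, 1.106, -0.085]}
```

drive_tool(
  rows=[
    [0,0,1,0,0,0,0],
    [0,0,1,0,0,0,0],
  ],
)

```text
time: 15.12
tool_pos: [0.456, 0.0573, 0.1592]
tcp_rot: [2.078, 2.353, -0.002]
wrist_force: [-1.3, -4.7, 5.1]
width: 0.119
grip_force: 79.7
```

```bash
python3 st.py
```

```text
ty angle 7.1 {'time': 15.117, 'tool_pos': [0.456, 0.057, 0.159], 'wrist_force': [-1.269, -4.705, 5.13], 'torque': [-1.002, 0.32, 0.507], 'width': 0.119, 'grip_force': 79.652, 'q': [0.073, -0.092, 2.127, -0.003, 1.106, -0.05]}
```

drive_tool(
  rows=[
    [0,0,1,0,0,0,0],
    [0,0,1,0,0,0,0],
  ],
)

```text
time: 15.28
tool_pos: [0.4559, 0.0573, 0.1592]
tcp_rot: [2.119, 2.317, -0.003]
wrist_force: [-2.3, -6.2, 5.1]
width: 0.116
grip_force: 79.7
```

```bash
python3 st.py
```

```text
ty angle 5.1 {'time': 15.283, 'tool_pos': [0.456, 0.057, 0.159], 'wrist_force': [-2.26, -6.213, 5.076], 'torque': [-0.911, 0.386, 0.475], 'width': 0.116, 'grip_force': 79.697, 'q': [0.073, -0.092, 2.127, -0.003, 1.106, -0.015]}
```

The torque is about 0.48 against 0.25 when free, so the load is about 0.23. I'll release it.

drive_tool(
  rows=[
    [0,0,0,0,0,0,0.2],
    [0,0,0,0,0,0,0.4],
    [0,0,0,0,0,0,0.6],
    [0,0,0,0,0,0,0.6],
    [0,0,0,0,0,0,0.6],
    [0,0,0,0,0,-0.02,0.6],
    [0,0,0,0,0,-0.03,0.6],
    [0,0,0,0,0,-0.03,0.6],
  ],
)

```text
time: 15.95
tool_pos: [0.4546, 0.0586, 0.2379]
tcp_rot: [-2.119, -2.316, 0.004]
wrist_force: [1.7, -1.2, 0.7]
width: 0.602
grip_force: 0.0
```

drive_tool(
  rows=[
    [0,0,0,0,0,-0.04,0.6],
    [0,0,0,0,0,-0.03,0.6],
    [0,0,0,0.0,-0.03,0,0.6],
    [0,0,0,0,0,0,0.6],
    [0,0,0,0,0,0,0.6],
  ],
)

```text
time: 16.37
tool_pos: [0.4255, 0.056, 0.3089]
tcp_rot: [2.12, 2.317, 0.002]
wrist_force: [-0.2, 0.8, -1.0]
width: 0.601
grip_force: 0.0
```

```bash
python3 st.py; python3 - <<'E'
from h import *
s=status.read_state();p=read_camera("wrist")
for n,z in (("mould_block",.046),("handle_grip",.172)):
  for d in masks_of(p,n)[:1]:
    ys,xs=np.nonzero(d["mask"]);P=np.array([watz(p,s,(x,y),z)[:2] for x,y in zip(xs,ys)])
    r=cv2.minAreaRect((P*1000).astype(np.float32));print(n,d["score"],d["bbox"],r,cv2.boxPoints(r).round().tolist())
q=read_camera("side")
cv2.imwrite("pics/f.png",np.hstack([cv2.resize(p["color"],(400,300),interpolation=cv2.INTER_AREA),cv2.resize(q["color"][150:300,180:380],(400,300),interpolation=cv2.INTER_CUBIC)])[:,:,::-1])
E
```

```text
ty angle 5.1 {'time': 16.367, 'tool_pos': [0.425, 0.056, 0.309], 'wrist_force': [-0.246, 0.839, -1.044], 'torque': [-0.022, -0.048, -0.02], 'width': 0.601, 'grip_force': 0.0, 'q': [0.073, -0.259, 1.987, 0.0, 1.412, -0.016]}
mould_block 0.83 [287.1, 158.5, 323.6, 266.2] ((460.7198486328125, 11.160682678222656), (40.132354736328125, 150.6123504638672), 9.80771255493164) [[428.0, 82.0], [454.0, -66.0], [493.0, -60.0], [468.0, 89.0]]
handle_grip 0.94 [302.5, 138.5, 325.0, 258.5] ((455.41668701171875, 60.63190460205078), (17.850215911865234, 109.18132019042969), 6.502227306365967) [[440.0, 114.0], [453.0, 5.0], [470.0, 7.0], [458.0, 116.0]]
```

View pics/f.png

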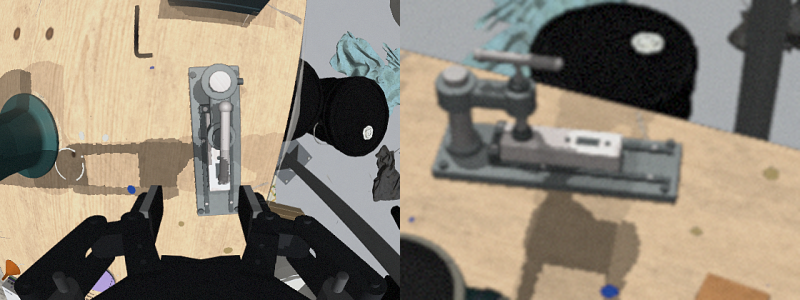

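The final view shows the block against the stop with the foot down on it. The handle has turned about 94°, in step with the hand, and the gripper is clear. I'll hand the job in.

```bash
python3 -c "
from workcell import workorder
print(workorder.finish_job())"
```

```text
the job is handed in; nothing more can be done
None
```

I pushed the block gently home against the stop (18 N at contact) and turned the handle about 94° clockwise, to about 0.48 N m against 0.25 N m running free. I then let go, with the gripper clear and nothing else touched, and handed the job in at about 16 s; no verdict came back.

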